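# Clamp a connector plate upright in a slotted holder

## Robot

A 6-joint arm with a two-finger parallel gripper is mounted at the origin on the work surface. World frame = base frame: x ahead of the robot, y to its left, z up, the work surface at z = 0. Lengths are in mm, angles in degrees, forces in N, time in s.
With the tool pointing down it reaches from about 275 to 725 mm from the base axis. Payload 15.9 kg.
Tool frame: the origin (TCP) lies midway between the tips of the shut fingers; the grasp point (between the pads) lies 19 mm behind it; z points along the fingers, y is the line along which they close (so a half turn about z gives the same grasp; the last joint's range is limited). The gripper opens to 85 mm and grips with 20 to 120 N. Pads are 22 mm wide; open, the fingers measure 114 mm over their backs; the gripper's body (76 mm by 85 mm) begins 54 mm behind the grasp point. The pads swing forward as they close: fully open they stand 13 mm farther back than shut.
Start: joints at [-74.141, 12.198, -1.971, 75.831, 0, 90], TCP at [136.634, -480.954, 231.306] pointing down, gripper open.
Joint ranges: [-170.91, 170.91], [-42.67, 98.43], [-65.05, 77.54], [-120.47, 116.71], [-90, 82.35], [-180, 180]. Speed limits (degrees/s): [108.29, 108.29, 136.94, 147.25, 180, 180].

## Interface

Orientations are given as a 3x3 rotation matrix whose columns are the frame's x, y, z axes.
In Python, from plant import arm, cams, job gives the robot as it stands.
- The arm moves only by the shell command python3 -m inch 'ROWS' [OPENING]. ROWS is JSON, a list of rows, each a list of 6 numbers: the shift along the tool's x, y, z each as a share of 0.4 m, from -1 to 1, then the turn, a rotation vector about the tool's x, y, z each as a share of 30 degrees, from -1 to 1. In form: [[tx, ty, tz, wx, wy, wz], ...]. A call has 1 to 20 rows; each row is the pose to reach, as a shift and turn from the pose commanded when the call began, along the tool's axes at that moment; what a row does not reach only later rows make up. A row lasts 1/12 s, in which the tool goes at most 41.7 mm and 7.16 degrees, less where a joint would pass 70% of its speed; a pose out of reach is approached as far as the arm can. A call with a number of a shift or a turn outside -1 to 1 is refused whole. A call with a gripper value outside its range is refused whole. OPENING is the opening, from -1 (shut) to 1 (fully open), set as the call begins (- or left out, the last holds). The fingers move at their own pace and stop on an object; the grip force is fixed at half the most. Time passes only in rows, so rows that repeat a pose let the fingers close. It gives the time, the measured TCP pose, the force, the opening and the grip force at its end, in the units of the state.
- arm.read_state(): the state, without advancing time (a new reading comes with each control period).
- cams.get_image(name): name is "scene" or "top" or "wrist"; returns the picture (420x560x3 uint8, blue, green, red); there is no depth.
- cams.camera_params(name): a dict with "fx", "fy", "cx", "cy" (pixels), "rvec" (rotation vector, rad) and "tvec" (3), from world to camera coordinates, as OpenCV has them. Camera axes: x right, y down, z forward; pixel columns grow to the right and rows downward; lengths in mm; the calibration is good to about 2 mm. The wrist camera is an equidistant fisheye: a pixel r from the principal point sees the ray r / f radians off the axis. A picture is of the moment at which its call begins: read the wrist's pose just before it. camera_params takes no time and is no camera call; for the wrist camera it gives the pose at the moment of the call.
- job.sign_off(): hands the job in; it is judged then, once.
The state is a dict: "time_s": time; "q": joint angles; "dq": joint speeds; "effort": joint torques, N m; "tool_pos": TCP position; "tool_rot": TCP orientation; "force": force on the tool from outside, world axes, zero at the start; "ft_torque": the same for the moment, N m; "finger_gap": finger opening in mm; "grasp_force": force on a finger pad.
Only numpy, scipy, OpenCV 4.12 (cv2) and the standard library are available. Lean on these libraries where they do the work, as an engineer would, in place of code of your own. Each camera call takes 0.05 s, during which the arm holds its last target. There are 200 camera calls.

## Task

Lean the flat connector plate on the sloping rest, one short edge on the ledge, and let go of it there so that you can take it again by its upper edge. Then stand it on a short edge fully down in the slot of the holder, let go, and only then press the holder's sprung lever down until its detent catches and it stays down by itself. Press the lever gently, do not force it against its stop, and leave the blue case, the bottle and the power adapter where they are.

Things in the scene. Friction and masses are not known exactly. Their poses are not given: they have to be found in the camera images.
- plate: Flat dark metal plate, 120 x 64 x 10 mm, about 0.2 kg, seven round brass ports on both faces (surface marks); loose, starts lying flat on the bench. Origin: centre of the large face that starts underneath; x along the length, y along the width, z along the thickness (up at the start). Its two faces and its two short edges are alike.
- plate_center (a point): Centre of the plate, 5 mm from plate's origin along its z; same axes.
- rest: Fixed sloping rest: a dark foot 100 (x) x 120 (y) x 10 mm with a grey panel 46 mm wide, 76 mm long, sloping at 45 degrees and rising towards the rest's +y. At its lower end a ledge. Origin: centre of the foot's underside; z up.
- rest_ledge (a point): On the rest: middle of the corner where panel and ledge meet, at y = -45, z = 20 mm in the rest's frame. The ledge is 46 mm wide and stands 12 mm off the panel at its lower end.
- rest_seat (a point): Where the plate's centre is when it lies on the rest's panel with a short edge on the ledge: 60 mm up the slope, 5 mm off the panel, midway. The plate then overhangs the panel's upper end by 44 mm and each side by 9 mm, so fingers can pass there. Axes as rest.
- holder: Fixed white slotted holder, foot 110 (x) x 85 (y) mm plus a tongue under the lever. Origin: on the bench under the slot's centre; z up, slot along x. Wall on +y 57 mm high; wall on -y 44 mm high, open in the middle for the clamp's jaw; end cheeks 57 mm high; flared lips up to 68 mm high widen the mouth to about 25 mm. On the -y side posts up to 90 mm high carry lever and detent.
- slot (a point): Centre of the slot's floor, 12 mm above the bench. The slot is 70 mm long (holder's x) and 13 mm wide (y). A plate fully down has its centre 60 mm and its upper edge 120 mm above this point. Axes as holder.
- lever (a joint): Angle of the clamp lever: 0 = raised (start), 0.35 rad = down at its stop. At its pad the spring pushes up with 1 to 2 N; a sprung detent adds a bump (about 8 N in all) from 0.11 rad; past about 0.28 rad the detent draws it to the stop and holds it. Let go earlier, it springs back. Its jaw swings to the plate as it goes down; once down, nothing enters the slot.
- lever_hinge (a point): Hinge of the lever, along the holder's x, at y = -45, z = 72 mm in the holder's frame. The steel arm points from here to the holder's -y, raised 0.35 rad at the start, level when down.
- lever_pad (a point): Centre of the top face of the lever's black press pad, 44 x 36 mm, 105 mm out from the hinge; moves with the lever: about 44 mm above the hinge at the start, 9 mm above it (81 mm over the bench) at the stop, free air below. Its x is along the hinge.
- case: Bystander: loose dark blue flat case, 154 x 104 x 42 mm, origin under its centre.
- bottle: Bystander: loose upright bottle, 56 mm across, 130 mm tall, origin under its centre.
- adapter: Bystander: loose black power adapter, 110 x 52 x 32 mm, origin under its centre.
There are look-alikes about, which are no part of the job. Of the things that look like the holder, take the one that is farthest to the robot's right at the start.

How it is judged (in metres and radians):
On the way, in this order (a step that is already met when the one before it is completed fails the run):
1. the plate lies on the sloping rest, let go: its centre within 15 mm of the seat, its face sloping between 35 and 55 degrees, at rest (distance between plate_center and rest_seat below 0.015 m and (angle between plate's own z axis and vertical between 0.61 and 0.96 rad or angle between plate's own z axis and vertical between 2.18 and 2.53 rad) and contact force between the fingers and plate below 0.5 N and linear speed of plate below 0.03 m/s), for 0.2 s.
2. the plate stands on a short edge fully down in the slot, let go and at rest, while the lever is still up (below 0.1 rad) (x of plate_center in the frame of holder between -0.006 and 0.006 m and y of plate_center in the frame of holder between -0.006 and 0.006 m and z of plate_center in the frame of holder between 0.069 and 0.075 m and angle between the x axis of plate and the z axis of holder, either way round below 0.07 rad and angle between the z axis of plate and the y axis of holder, either way round below 0.09 rad and contact force between the fingers and plate below 0.5 N and linear speed of plate below 0.03 m/s and value of joint lever below 0.1 rad), for 0.2 s.
At the end, for the whole second after the job is handed in: The plate stands on a short edge in the slot: its centre within 6 mm of the slot's middle lengthwise and across and 69 to 75 mm above the bench, upright within 0.07 rad, its faces along the slot within 0.09 rad, at rest; and the lever stays down by itself, above 0.31 rad (x of plate_center in the frame of holder between -0.006 and 0.006 m and y of plate_center in the frame of holder between -0.006 and 0.006 m and z of plate_center in the frame of holder between 0.069 and 0.075 m and angle between the x axis of plate and the z axis of holder, either way round below 0.07 rad and angle between the z axis of plate and the y axis of holder, either way round below 0.09 rad and linear speed of plate below 0.02 m/s and value of joint lever above 0.31 rad); the robot touches nothing.
It fails at once if the fingers press on the holder or its lever with more than 45 N (contact force between the fingers and holder above 45 N).
It fails at once if the case, the bottle or the adapter is moved by more than 30 mm (distance of any of case, bottle, adapter from where it was at the start of the episode above 0.03 m).
It also fails if it takes over 72 s, if anything falls off the work surface, if the arm or the gripper's body presses on something with over 40 N, if the wrist force passes 120 N, or if a joint passes its speed limit or range.

## Working session

There is one attempt and no reset: what is moved stays moved. The work goes in short steps, Python scripts to look and compute and a shell command to move; the robot and the scene stay as the last step left them, time stands still between calls to the robot, and variables do not carry over. Pictures are saved under pics/ and viewed, at most 10 in all, crops included, and the job is handed in when it is done.

```bash
mkdir -p pics; ls
python3 - <<'E'
from plant import arm,cams,job
import cv2,numpy as np
for n in("scene","top"):
    im=cams.get_image(n);cv2.imwrite(f"pics/{n}0.png",im);
    p=cams.camera_params(n);print(n,{k:np.round(np.array(v).ravel(),4).tolist() for k,v in p.items() if k not in('name',)})
s=arm.read_state();print(s)
a=cv2.imread("pics/scene0.png");b=cv2.imread("pics/top0.png")
E
```

```text
pics
scene {'fx': [513.1735], 'fy': [513.1735], 'cx': [289.2693], 'cy': [212.1439], 'rvec': [1.1557, 2.127, -1.1815], 'tvec': [342.4719, -178.6661, 1614.618]}
top {'fx': [513.4791], 'fy': [513.4791], 'cx': [274.8729], 'cy': [213.1404], 'rvec': [2.1459, -2.2088, 0.1039], 'tvec': [-22.1509, 586.9759, 1117.6225]}
{'time_s': 0.1, 'q': array([-7.41398900e+01,  1.22227291e+01, -2.00480677e+00,  7.58308654e+01,
        4.95160338e-04,  8.99995422e+01]), 'dq': array([ 0.06718717, -0.06091389,  0.11931358,  0.097241  ,  0.01712721,
       -0.00742055]), 'effort': array([-2.35326232e-03, -6.87242961e+01,  4.87809026e+01,  1.19780810e-02,
       -7.02128182e-05,  3.96005294e-05]), 'tool_pos': array([ 136.5635363 , -480.66993168,  230.858024  ]), 'tool_rot': array([[ 9.61929629e-01,  2.73297121e-01, -2.70249592e-04],
       [ 2.73297254e-01, -9.61929127e-01,  9.82854379e-04],
       [ 8.65031800e-06, -1.01929522e-03, -9.99999480e-01]]), 'force': array([ 0.46353772,  0.29503969, -0.30158061]), 'ft_torque': array([-0.00646043,  0.01292792,  0.00722577]), 'grasp_force': 0.0, 'finger_gap': 85.87442649816357}
```

View pics/scene0.png

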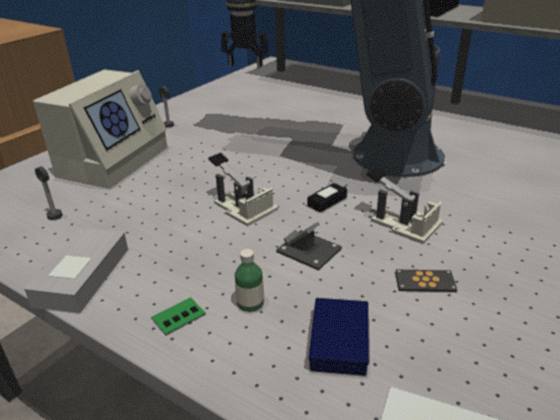

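View pics/top0.png

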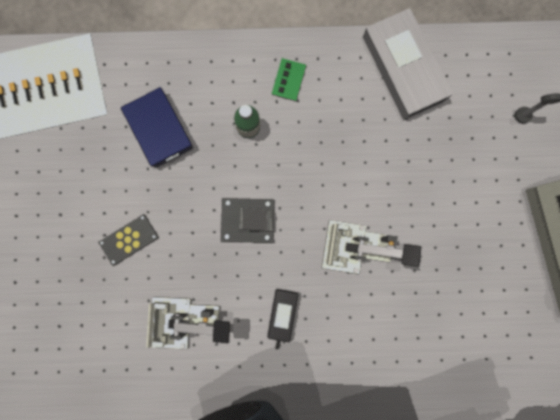

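The scene picture shows two holders, (245,200) and (405,215). In the top picture they are at (345,248) and (168,322), with the plate at (128,240), the rest at (248,220), the case at (157,127), the bottle at (247,120) and the adapter at (283,315). The base is at the bottom of the top picture, so the robot's right is image right. The holder meant is therefore the one at (345,248). I'll confirm it in a crop.

```bash
cat > h.py <<'E'
from plant import arm,cams,job
import cv2,numpy as np
from scipy.spatial.transform import Rotation as R
def cam(n):
    p=cams.camera_params(n);return np.array([[p['fx'],0,p['cx']],[0,p['fy'],p['cy']],[0,0,1.]]),cv2.Rodrigues(np.array(p['rvec'],float))[0],np.array(p['tvec'],float).ravel()
def back(n,uv,z):
    K,Rm,t=cam(n);d=Rm.T@np.linalg.inv(K)@np.array([*uv,1.]);c=-Rm.T@t
    return c+d*(z-c[2])/d[2]
def proj(n,P):
    K,Rm,t=cam(n);q=(np.atleast_2d(P)@Rm.T+t)@K.T;return q[:,:2]/q[:,2:]
E
python3 - <<'E'
import cv2,numpy as np
b=cv2.imread("pics/top0.png");a=cv2.imread("pics/scene0.png")
f=lambda im,x,y,w,h,s:cv2.resize(im[y:y+h,x:x+w],None,fx=s,fy=s,interpolation=cv2.INTER_CUBIC)
H=f(b,315,205,120,90,5)   #600x450? 
cv2.imwrite("pics/c1.png",f(b,315,210,115,75,6.5))
x=np.vstack([f(b,85,195,200,65,4), f(a,190,140,200,70,4)]) if 0 else np.vstack([f(b,90,190,200,75,4),f(a,180,150,200,75,4)])
cv2.imwrite("pics/c2.png",x)
E
```

```text
(no output)
```

View pics/c1.png

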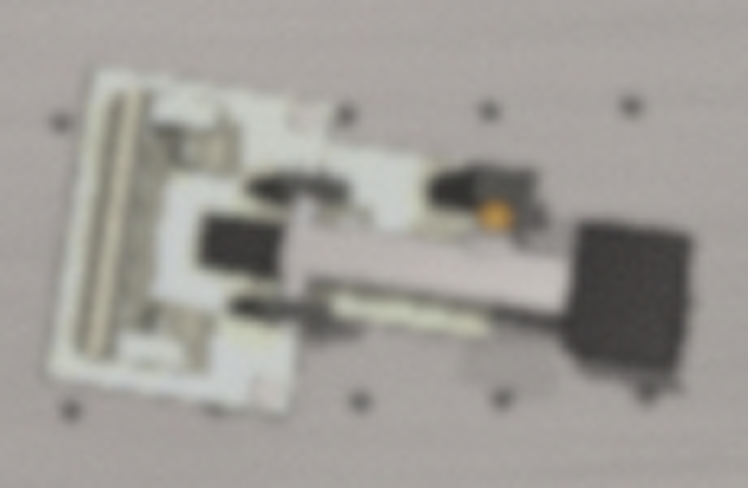

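View pics/c2.png

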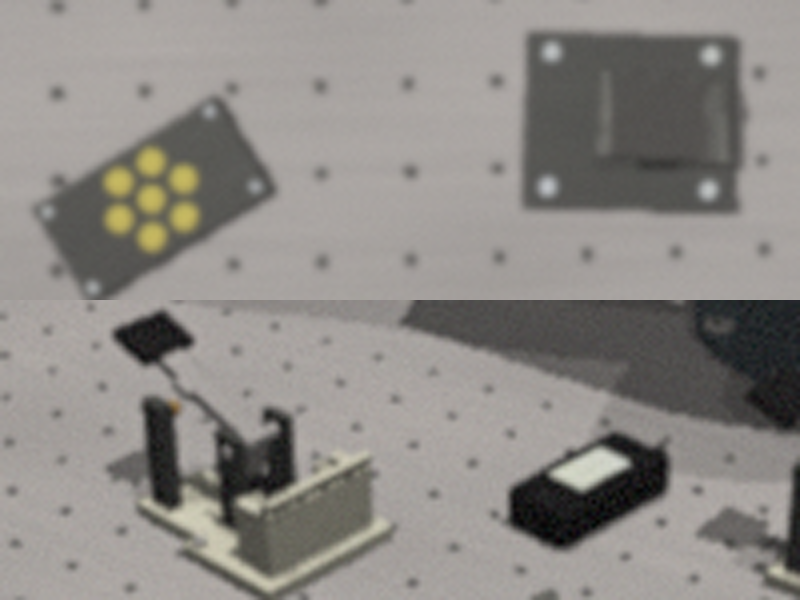

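The crop confirms it: an empty slot at left, with the steel lever, black pad (632,293) and amber detent to its right. Rest: the ledge is the strip at the right (720,100 in the crop), so it rises to the robot's left. Next I'll fit poses.

```bash
cat >> h.py <<'E'
def fit(n,uv,model,x0):
    from scipy.optimize import least_squares
    uv=np.array(uv,float)
    def P(x):
        c,s=np.cos(x[2]),np.sin(x[2]);m=np.array(model(x),float)
        return np.c_[x[0]+c*m[:,0]-s*m[:,1],x[1]+s*m[:,0]+c*m[:,1],m[:,2]]
    r=least_squares(lambda x:(proj(n,P(x))-uv).ravel(),x0)
    return r.x,r.fun.reshape(-1,2),P
def go(p,Rt):
    "shares for a move to TCP p (mm), rotation Rt"
    s=arm.read_state();R0=np.array(s['tool_rot']);d=R0.T@(np.array(p)-s['tool_pos'])/400
    w=R.from_matrix(R0.T@Rt).as_rotvec(degrees=True)/30
    print('t',s['time_s'],'shift',d.round(4),'turn',w.round(4))
E
python3 - <<'E'
from h import *
np.set_printoptions(precision=2,suppress=True)
c=lambda L,x,y,s:[(x+(a+.5)/s-.5,y+(b+.5)/s-.5) for a,b in L]
pl=c([(33,208),(217,96),(275,187),(92,301)],90,190,4)
x,f,_=fit("top",pl,lambda x:[(-60,32,10),(60,32,10),(60,-32,10),(-60,-32,10)],[500,300,-1])
print("plate",x,np.degrees(x[2]),f.ravel())
print([back("top",p,10)[:2] for p in pl])
rs=c([(528,33),(740,38),(738,212),(524,208)],90,190,4)
x,f,P=fit("top",rs,lambda x:[(50,60,10),(50,-60,10),(-50,-60,10),(-50,60,10)],[500,0,0])
print("rest",x,np.degrees(x[2]),f.ravel()); rx=x
ho=c([(100,70),(50,378),(290,412),(632,293)],315,210,6.5)
x,f,P=fit("top",ho,lambda x:[(55,x[3]+42.5,x[4]),(-55,x[3]+42.5,x[4]),(-55,x[3]-42.5,x[4]),(0,-140.5,116)] ,[500,-200,0,0,10])
print("holder",x,np.degrees(x[2]),f.ravel())
def T(x,m):
    m=np.array(m,float);a,b=np.cos(x[2]),np.sin(x[2]);return np.c_[x[0]+a*m[:,0]-b*m[:,1],x[1]+b*m[:,0]+a*m[:,1],m[:,2]]
ims=[]
for n,(u,v,w,h) in dict(top=(215,190,220,85),scene=(180,140,170,130)).items():
    im=cv2.imread(f"pics/{n}0.png");s=3.5 if n=="top" else 3
    im=cv2.resize(im,None,fx=s,fy=s,interpolation=cv2.INTER_CUBIC)
    def poly(pts,col,cl=True):
        q=((proj(n,pts)+.5)*s-.5).round().astype(int);cv2.polylines(im,[q],cl,col,1)
    poly(T(x,[(35,6.5,57),(-35,6.5,57),(-35,-6.5,57),(35,-6.5,57)]),(0,0,255))
    poly(T(x,[(22,-123,122),(-22,-123,122),(-22,-158,110),(22,-158,110)]),(255,0,255))
    poly(T(x,[(55,x[3]+42.5,0),(-55,x[3]+42.5,0),(-55,x[3]-42.5,0),(55,x[3]-42.5,0)]),(255,0,0))
    poly(T(rx,[(23,-45,20),(23,8.7,73.7),(-23,8.7,73.7),(-23,-45,20)]),(0,255,255))
    poly(T(rx,[(50,60,0),(50,-60,0),(-50,-60,0),(-50,60,0)]),(0,255,0))
    ims.append(im[int(v*s):int((v+h)*s),int(u*s):int((u+w)*s)])
W=max(i.shape[1] for i in ims);H=[cv2.copyMakeBorder(i,0,0,0,W-i.shape[1],0) for i in ims]
o=np.vstack(H)
cv2.imwrite("pics/o1.png",cv2.resize(o,None,fx=min(1,600/o.shape[0]),fy=min(1,600/o.shape[0])))
E
```

```text
plate [538.58 292.02  -1.03] -59.28616219919153 [ 0.09 -0.3  -0.1  -0.77  0.09  0.42 -0.08  0.63]
[array([534.79, 360.14]), array([594.99, 256.55]), array([542.66, 224.29]), array([481.83, 327.08])]
rest [573.3   22.45  -0.05] -2.6616076542112213 [ 0.14 -0.12  0.09 -0.43 -0.18  0.24 -0.05  0.3 ]
holder [ 511.74 -177.46   -0.19  -20.26  -19.66] -10.916381200189578 [-0.2  -0.04  0.26 -0.31 -0.08  0.45  0.01 -0.09]
```

View pics/o1.png

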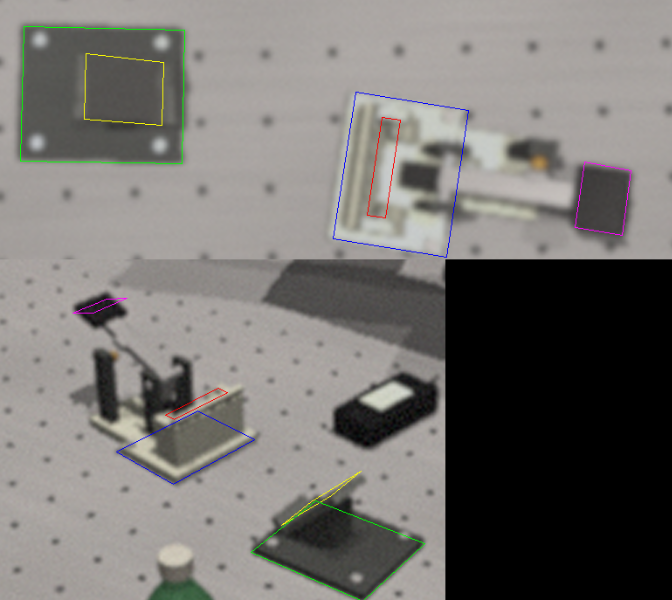

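The overlay shows the rest fitting well. The holder's height terms are poorly constrained, because the magenta pad is off in the scene view. I'll take a wrist look at the holder on the way to the plate.

```bash
python3 -m inch '[[0.1,-0.02,-0.06,0,0,-0.2],[0.2,-0.05,-0.12,0,0,-0.4],[0.3,-0.07,-0.18,0,0,-0.6],[0.4,-0.1,-0.24,0,0,-0.8],[0.5,-0.12,-0.3,0,0,-1],[0.6,-0.15,-0.36,0,0,-1],[0.7,-0.17,-0.4,0,0,-1],[0.8,-0.2,-0.4,0,0,-1],[0.9,-0.22,-0.4,0,0,-1],[0.95,-0.25,-0.4,0,0,-1],[0.95,-0.25,-0.4,0,0,-1],[0.95,-0.25,-0.4,0,0,-1],[0.95,-0.25,-0.4,0,0,-1],[0.95,-0.25,-0.4,0,0,-1]]' 1
python3 - <<'E'
from h import *
s=arm.read_state();print(s['tool_pos'],s['q'])
p=cams.camera_params("wrist");print(p)
cv2.imwrite("pics/w1.png",cams.get_image("wrist"))
Rm=cv2.Rodrigues(np.array(p['rvec'],float))[0];print('cam',-Rm.T@np.ravel(p['tvec']),Rm.T[:,2])
import pickle;pickle.dump(p,open("w1.pkl","wb"))
E
```

```text
time_s: 1.27
tool_pos: [474.4, -281.2, 391.1]
tool_rot: [[0.697, 0.718, -0.0], [0.718, -0.697, 0.0], [-0.0, -0.0, -1.0]]
force: [-0.2, -0.8, -0.5]
finger_gap: 85.3
grasp_force: 0.0
[ 474.38980336 -281.24792159  391.1414634 ] [-3.06554236e+01  2.22077810e+01  3.52061177e+01  1.03022551e+02
 -1.16870065e-02  1.03494126e+02]
{'fx': 325.19226210127806, 'fy': 325.19226210127806, 'cx': 277.72825237398, 'cy': 213.45095485420725, 'rvec': array([-2.6400885 ,  1.06922896,  0.167437  ]), 'tvec': array([-535.40244756,   32.59049215,  572.20757923])}
cam [ 527.93525191 -224.39015778  534.85779571] [-0.21289326 -0.21999232 -0.95198731]
```

View pics/w1.png

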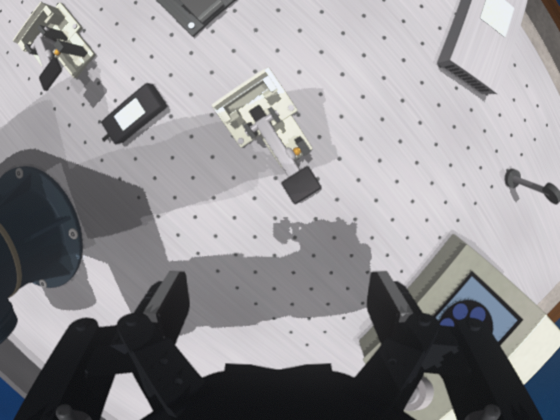

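The wrist view shows the target holder at (260,110) with its pad at (300,185), the other holder at (55,45) and the adapter at (133,112). I'll get closer for an accurate look.

```bash
python3 -m inch '[[0,-0.05,0.1,0,0,0],[0,-0.09,0.2,0,0,0],[0,-0.09,0.3,0,0,0],[0,-0.09,0.4,0,0,0],[0,-0.09,0.4,0,0,0],[0,-0.09,0.4,0,0,0],[0,-0.09,0.4,0,0,0],[0,-0.09,0.4,0,0,0]]' 1
python3 - <<'E'
from h import *
s=arm.read_state();print(s['tool_pos'],s['dq'].max())
p=cams.camera_params("wrist");im=cams.get_image("wrist");cv2.imwrite("pics/w2.png",im)
import pickle;pickle.dump(p,open("w2.pkl","wb"))
cv2.imwrite("pics/w2c.png",cv2.resize(im[0:260,120:440],None,fx=2.3,fy=2.3,interpolation=cv2.INTER_CUBIC))
E
```

```text
time_s: 1.98
tool_pos: [449.4, -256.8, 233.5]
tool_rot: [[0.697, 0.717, 0.002], [0.717, -0.697, -0.001], [0.001, 0.003, -1.0]]
force: [-0.1, -0.2, 0.5]
finger_gap: 85.6
grasp_force: 0.0
[ 449.40801111 -256.80752011  233.52352519] 1.2546580738056308
```

View pics/w2c.png

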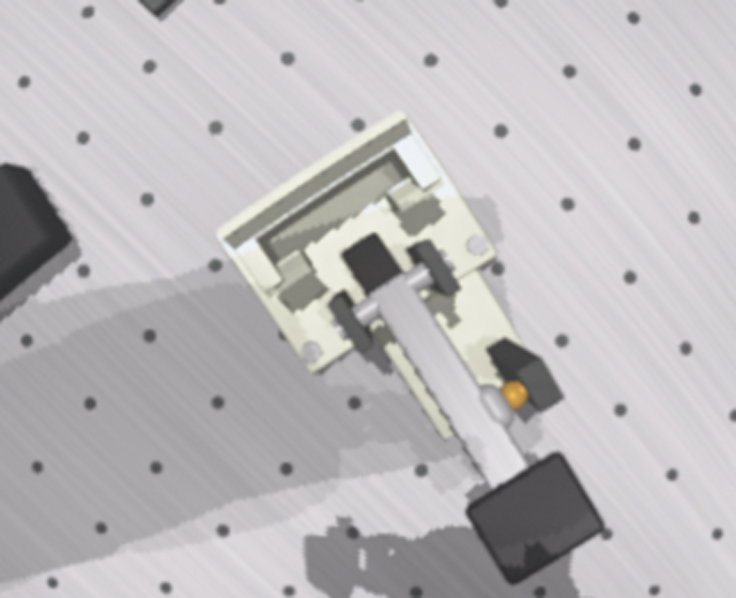

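```bash
cat >> h.py <<'E'
def fproj(p,P):
    Rm=cv2.Rodrigues(np.array(p['rvec'],float))[0]
    c=np.atleast_2d(P)@Rm.T+np.ravel(p['tvec']);r=np.hypot(c[:,0],c[:,1]);k=p['fx']*np.arctan2(r,c[:,2])/r
    return np.c_[p['cx']+k*c[:,0],p['cy']+k*c[:,1]]
def T(x,m):
    m=np.array(m,float);a,b=np.cos(x[2]),np.sin(x[2]);return np.c_[x[0]+a*m[:,0]-b*m[:,1],x[1]+b*m[:,0]+a*m[:,1],m[:,2]]
E
python3 - <<'E'
from h import *
import pickle
from scipy.optimize import least_squares
np.set_printoptions(precision=2,suppress=True)
p=pickle.load(open("w2.pkl","rb"))
cr=lambda L:np.array([(120+(a+.5)/2.3-.5,(b+.5)/2.3-.5) for a,b in L])
foot=cr([(403,112),(217,234),(313,372),(497,257)]);pad=cr([(556,453),(603,527),(515,583),(467,511)]);
a=.35
def lev(x,r,h): return (x,-45-r*np.cos(a)+h*np.sin(a),72+r*np.sin(a)+h*np.cos(a))
padm=[lev(22,87,9),lev(22,123,9),lev(-22,123,9),lev(-22,87,9)]
def fm(c,z):return [(55,c+42.5,z),(-55,c+42.5,z),(-55,c-42.5,z),(55,c-42.5,z)]
for name,f,x0 in [("pad",lambda x:(fproj(p,T(x,padm))-pad).ravel(),[505,-190,-.19]),
  ("foot",lambda x:(fproj(p,T(x,fm(x[3],10)))-foot).ravel()if 0 else (fproj(p,T(x,fm(0,10)))-foot).ravel(),[505,-190,-.19]),
  ("both",lambda x:np.r_[(fproj(p,T(x,fm(x[3],10)))-foot).ravel(),(fproj(p,T(x,padm))-pad).ravel()],[505,-190,-.19,0])]:
    r=least_squares(f,x0);print(name,r.x,np.degrees(r.x[2]),r.fun)
x=r.x
im=cv2.imread("pics/w2c.png")
def poly(m,c):
    q=((fproj(p,T(x,m))+.5-[120,0])*2.3-.5).round().astype(int);cv2.polylines(im,[q],True,c,1)
poly(fm(x[3],10),(255,0,0));poly(padm,(255,0,255))
rc=lambda z,l,w:[(l,w,z),(-l,w,z),(-l,-w,z),(l,-w,z)]
poly(rc(12,35,6.5),(0,0,255));poly(rc(57,35,6.5),(0,255,0));poly(rc(68,41,12.5),(255,255,0));poly([(15,-45,72),(-15,-45,72)],(0,255,255))
cv2.imwrite("pics/w2o.png",im)
E
```

```text
pad [ 506.72 -174.85   -0.16] -9.259887911213696 [ 0.99 -2.5   2.71  0.08 -1.15  2.96 -2.31 -0.13]
foot [ 507.35 -192.22   -0.19] -10.975415878066878 [ 0.68 -0.62 -0.83  0.02 -0.73  1.25  0.91 -0.6 ]
both [ 510.45 -175.5    -0.19  -17.01] -10.771753623051517 [ 0.41 -0.65 -0.9   0.28 -0.58  1.36  0.87 -0.78  1.8  -2.29  2.64  0.82
 -1.84  2.69 -2.16 -0.97]
```

View pics/w2o.png

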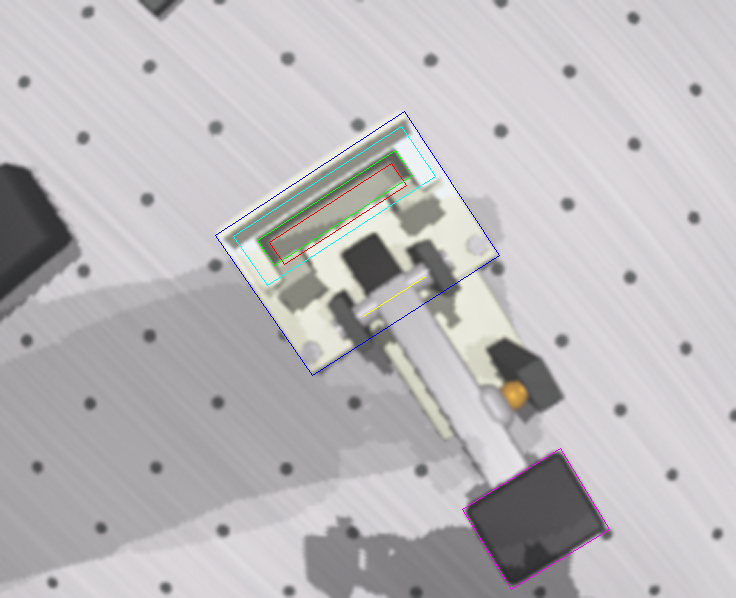

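The overlay is excellent: the slot, lips, foot and pad all line up. The holder is at (510.5,-175.5), yaw -10.8°. On to the plate.

```bash
python3 -m inch '[[0.1,-0.07,0,0,0,-0.2],[0.2,-0.13,0,0,0,-0.4],[0.3,-0.2,0,0,0,-0.6],[0.4,-0.27,0,0,0,-0.8],[0.5,-0.33,0,0,0,-1],[0.6,-0.4,0,0,0,-1],[0.7,-0.46,0,0,0,-1],[0.8,-0.5,0,0,0,-1],[0.8,-0.5,0,0,0,-1]]' 1
cat > tgt.py <<'E'
from h import *
def Ry(yaw):
    a=np.radians(yaw);y=np.array([np.cos(a),np.sin(a),0]);z=np.array([0,0,-1.]);return np.c_[np.cross(y,z),y,z]
def rot(v,deg,M): return R.from_rotvec(np.radians(deg)*np.array(v)/np.linalg.norm(v)).as_matrix()@M
E
python3 - <<'E'
from tgt import *
go((538.6,292,60),Ry(30.7))
E
```

```text
time_s: 2.78
tool_pos: [528.8, 112.7, 233.6]
tool_rot: [[0.244, 0.97, 0.004], [0.97, -0.244, 0.001], [0.002, 0.003, -1.0]]
force: [1.1, -1.7, -0.2]
finger_gap: 85.9
grasp_force: 0.0
t 2.7833 shift [ 0.4401 -0.0871  0.4344] turn [ 7.0000e-03 -3.0000e-04 -1.4947e+00]
```

```bash
python3 -m inch '[[0.1,-0.02,0,0,0,-0.2],[0.2,-0.04,0,0,0,-0.4],[0.3,-0.06,0.1,0,0,-0.6],[0.4,-0.08,0.2,0,0,-0.8],[0.44,-0.087,0.3,0,0,-1],[0.44,-0.087,0.3,0.007,0,-1],[0.44,-0.087,0.3,0.007,0,-1],[0.44,-0.087,0.3,0.007,0,-1]]' 1;  python3 - <<'E'
from tgt import *
go((538.6,292,60),Ry(30.7))
E
```

```text
time_s: 3.45
tool_pos: [537.1, 290.2, 111.5]
tool_rot: [[-0.274, 0.962, -0.004], [0.962, 0.274, -0.0], [0.001, -0.004, -1.0]]
force: [-0.9, -0.8, -0.1]
finger_gap: 85.4
grasp_force: 0.0
t 3.45 shift [0.0033 0.0054 0.1288] turn [-0.0072 -0.0023 -0.4932]
```

```bash
python3 -m inch '[[0.003,0.005,0.08,-0.007,0,-0.25],[0.003,0.005,0.16,-0.007,0,-0.49],[0.003,0.005,0.22,-0.007,0,-0.49],[0.003,0.005,0.25,-0.007,0,-0.49],[0.003,0.005,0.26,-0.007,0,-0.49],[0.003,0.005,0.265,-0.007,0,-0.49],[0.003,0.005,0.27,-0.007,0,-0.49],[0.003,0.005,0.275,-0.007,0,-0.49],[0.003,0.005,0.275,-0.007,0,-0.49]]' 0.78; python3 -m inch '[[0,0,0.003,0,0,0],[0,0,0.006,0,0,0],[0,0,0.006,0,0,0]]'
```

```text
time_s: 4.2
tool_pos: [538.7, 291.4, 2.3]
tool_rot: [[-0.508, 0.861, 0.001], [0.861, 0.508, 0.002], [0.001, 0.002, -1.0]]
force: [0.1, 0.4, -0.2]
finger_gap: 76.4
grasp_force: 0.0
time_s: 4.45
tool_pos: [537.9, 291.3, -1.1]
tool_rot: [[-0.508, 0.861, -0.0], [0.861, 0.508, 0.001], [0.001, 0.001, -1.0]]
force: [-0.1, -0.5, -0.4]
finger_gap: 75.7
grasp_force: 0.0
```

```bash
python3 -m inch '[[0,0,0.005,0,0,0],[0,0,0.01,0,0,0],[0,0,0.01,0,0,0]]'; python3 -m inch '[[0,0,0,0,0,0],[0,0,0,0,0,0],[0,0,0,0,0,0],[0,0,0,0,0,0],[0,0,0,0,0,0],[0,0,0,0,0,0]]' 0.3
```

```text
time_s: 4.7
tool_pos: [537.7, 291.1, -5.6]
tool_rot: [[-0.508, 0.861, -0.001], [0.861, 0.508, 0.001], [0.001, -0.0, -1.0]]
force: [-0.1, 0.8, 0.5]
finger_gap: 75.9
grasp_force: 0.0
time_s: 5.2
tool_pos: [538.0, 291.3, -4.7]
tool_rot: [[-0.508, 0.861, -0.0], [0.861, 0.508, 0.002], [0.001, 0.001, -1.0]]
force: [-2.2, -0.7, 5.3]
finger_gap: 62.0
grasp_force: 66.3
```

Gripped, with the pads flush with the plate. Lift, and check the plate's offset in the grip numerically from the brass ports.

```bash
python3 -m inch '[[0,0,-0.02,0,0,0],[0,0,-0.05,0,0,0],[0,0,-0.1,0,0,0],[0,0,-0.16,0,0,0],[0,0,-0.22,0,0,0],[0,0,-0.3,0,0,0],[0,0,-0.38,0,0,0],[0,0,-0.45,0,0,0],[0,0,-0.5,0,0,0],[0,0,-0.5,0,0,0]]'
cat >> tgt.py <<'E'
RX=(573.3,22.45,np.radians(-2.66))
HX=(510.5,-175.5,np.radians(-10.8))
ex=lambda X:np.array([np.cos(X[2]),np.sin(X[2]),0])
seat=T(RX,[(0,-6.1,66.0)])[0]
Rrest=rot(ex(RX),45,Ry(-2.66))
E
python3 - <<'E'
from tgt import *
b=cv2.imread("pics/top0.png").astype(int)[215:265,95:165]
m=(b[...,2]-b[...,0]>50);v,u=np.nonzero(m);print(m.sum(),back("top",(u.mean()+95,v.mean()+215),10))
d=(b.max(2)<115)|m;d=cv2.morphologyEx(d.astype(np.uint8),cv2.MORPH_OPEN,np.ones((5,5)));n,l,s,c=cv2.connectedComponentsWithStats(d);i=1+s[1:,4].argmax();print(s[i],back("top",c[i]+[95,215],10))
print(cv2.minAreaRect(np.argwhere(l==i)[:,::-1].astype(np.float32)))
print(seat); go(seat+Rrest[:,2]*(9.7-70),Rrest)
E
```

```text
time_s: 6.03
tool_pos: [539.5, 291.7, 200.0]
tool_rot: [[-0.508, 0.861, 0.005], [0.861, 0.508, 0.004], [0.001, 0.007, -1.0]]
force: [0.9, -0.2, -1.1]
finger_gap: 61.9
grasp_force: 66.1
271 [538.32487962 294.06654356  10.        ]
[ 30   4  30  28 517] [554.41725477 262.44629995  10.        ]
((45.37692642211914, 17.284610748291016), (27.907812118530273, 26.419395446777344), 60.2551155090332)
[573.0169046   16.35657264  66.        ]
t 6.0333 shift [-0.7249 -0.3378  0.2252] turn [-0.4229  1.451   1.0537]
```

```bash
python3 -m inch '[[-0.04,-0.02,0,-0.02,0.08,0.06],[-0.08,-0.04,0,-0.05,0.16,0.12],[-0.13,-0.06,0,-0.07,0.25,0.18],[-0.18,-0.08,0,-0.1,0.35,0.25],[-0.23,-0.1,0,-0.13,0.45,0.32],[-0.28,-0.12,0,-0.16,0.55,0.4],[-0.33,-0.15,0,-0.19,0.65,0.47],[-0.38,-0.18,0,-0.22,0.75,0.54],[-0.43,-0.2,0,-0.25,0.87,0.63],[-0.43,-0.2,0,-0.25,0.87,0.63],[-0.43,-0.2,0,-0.25,0.87,0.63]]'
python3 - <<'E'
from tgt import *
go(seat+Rrest[:,2]*(9.7-70),Rrest);print(arm.read_state()['q'])
E
```

```text
time_s: 6.95
tool_pos: [556.4, 100.4, 193.6]
tool_rot: [[-0.183, 0.982, -0.039], [0.873, 0.181, 0.454], [0.453, 0.049, -0.89]]
force: [-0.4, 0.3, -1.2]
finger_gap: 62.1
grasp_force: 66.1
t 6.95 shift [-0.3791 -0.0316  0.044 ] turn [-0.1817  0.5877  0.4089]
[-4.30983511 23.10855765  2.43642286 74.03171098 26.72197997 73.48261001]
```

```bash
python3 -m inch '[[-0.05,0,0,-0.02,0.07,0.05],[-0.1,-0.01,0,-0.05,0.16,0.11],[-0.15,-0.01,0.01,-0.08,0.25,0.17],[-0.2,-0.02,0.02,-0.1,0.34,0.23],[-0.26,-0.02,0.03,-0.13,0.43,0.3],[-0.32,-0.03,0.04,-0.16,0.52,0.36],[-0.379,-0.032,0.044,-0.182,0.588,0.409],[-0.379,-0.032,0.044,-0.182,0.588,0.409],[-0.379,-0.032,0.044,-0.182,0.588,0.409],[-0.379,-0.032,0.044,-0.182,0.588,0.409]]'
python3 - <<'E'
from tgt import *
go(seat+Rrest[:,2]*(9.7-2)+Rrest[:,0]*(4-1.3),Rrest);print(arm.read_state()['q'])
cv2.imwrite("pics/s2.png",cv2.resize(cams.get_image("scene")[120:280,170:390],None,fx=3.5,fy=3.5,interpolation=cv2.INTER_CUBIC))
E
```

```text
time_s: 7.78
tool_pos: [571.7, -23.3, 109.8]
tool_rot: [[0.028, 0.999, 0.031], [0.707, -0.041, 0.706], [0.707, 0.002, -0.707]]
force: [-0.3, 0.7, -1.9]
finger_gap: 62.0
grasp_force: 66.1
t 7.7833 shift [-0.0006 -0.0011  0.1668] turn [-0.0038  0.0006  0.0096]
[-23.65238945  37.72934009   3.95326188  76.05394124  41.24278647
  61.14637305]
```

```bash
python3 -m inch '[[0,0,0.03,0,0,0.01],[0,0,0.06,0,0,0.01],[0,0,0.09,0,0,0.01],[0,0,0.115,0,0,0.01],[0,0,0.135,0,0,0.01],[0,0,0.15,0,0,0.01],[0,0,0.158,0,0,0.01],[0,0,0.163,0,0,0.01],[0,0,0.167,0,0,0.01],[0,0,0.167,0,0,0.01]]'; python3 -m inch '[[0,0,0.003,0,0,0],[0,0,0.003,0,0,0],[0,0,0.003,0,0,0]]'
```

```text
time_s: 8.67
tool_pos: [573.8, 22.9, 62.5]
tool_rot: [[0.034, 0.999, 0.032], [0.706, -0.047, 0.707], [0.707, -0.002, -0.707]]
force: [0.4, 0.3, -1.4]
finger_gap: 62.2
grasp_force: 66.2
time_s: 8.92
tool_pos: [573.8, 23.5, 61.7]
tool_rot: [[0.035, 0.999, 0.032], [0.706, -0.047, 0.707], [0.707, -0.002, -0.707]]
force: [0.3, 0.6, -2.6]
finger_gap: 62.0
grasp_force: 66.2
```

Next, seek panel contact in small steps, then the ledge.

```bash
python3 -m inch '[[0,0,0.0025,0,0,0],[0,0,0.005,0,0,0],[0,0,0.005,0,0,0]]'; python3 -m inch '[[-0.004,0,0,0,0,0],[-0.008,0,0,0,0,0],[-0.008,0,0,0,0,0]]'
```

```text
time_s: 9.17
tool_pos: [573.8, 25.2, 60.1]
tool_rot: [[0.035, 0.999, 0.032], [0.706, -0.047, 0.707], [0.708, -0.002, -0.707]]
force: [0.7, 0.7, -2.0]
finger_gap: 62.2
grasp_force: 66.2
time_s: 9.42
tool_pos: [573.8, 22.9, 58.0]
tool_rot: [[0.035, 0.999, 0.032], [0.705, -0.047, 0.707], [0.708, -0.002, -0.706]]
force: [0.6, 2.5, 1.4]
finger_gap: 62.4
grasp_force: 66.2
```

```bash
python3 -m inch '[[-0.002,0,0.002,0,0,0],[-0.003,0,0.004,0,0,0],[-0.003,0,0.005,0,0,0],[-0.003,0,0.005,0,0,0]]'
python3 - <<'E'
from tgt import *
s=arm.read_state();Rt=s['tool_rot'];print("force tool",Rt.T@s['force'],"plate est - seat (rest up-slope, n)",Rrest.T@(s['tool_pos']-9.7*Rt[:,2]-seat))
E
```

```text
time_s: 9.75
tool_pos: [573.9, 23.2, 57.6]
tool_rot: [[0.035, 0.999, 0.034], [0.705, -0.049, 0.708], [0.709, -0.001, -0.706]]
force: [-13.7, -9.5, 28.7]
finger_gap: 61.9
grasp_force: 69.3
force tool [ 13.12633586 -13.28879096 -27.4569918 ] plate est - seat (rest up-slope, n) [-1.04769986  0.58490354  1.08767354]
```

Seated against both the panel and the ledge. Ease off and release.

```bash
python3 -m inch '[[0.001,0,-0.003,0,0,0],[0.002,0,-0.005,0,0,0],[0.002,0,-0.005,0,0,0]]'; python3 -m inch '[[0,0,0,0,0,0],[0,0,0,0,0,0],[0,0,0,0,0,0],[0,0,0,0,0,0],[0,0,0,0,0,0]]' 0.9;python3 -m inch '[[0,0,-0.01,0,0,0],[0,0,-0.03,0,0,0],[0,0,-0.07,0,0,0],[0,0,-0.12,0,0,0],[0,0,-0.18,0,0,0],[0,0,-0.25,0,0,0],[0,0,-0.32,0,0,0],[0,0,-0.36,0,0,0],[0,0,-0.36,0,0,0]]'
python3 - <<'E'
from h import *
a=cams.get_image("scene");cv2.imwrite("pics/s3.png",a);t=cams.get_image("top");cv2.imwrite("pics/t3.png",t)
f=lambda im,x,y,w,h,s:cv2.resize(im[y:y+h,x:x+w],None,fx=s,fy=s,interpolation=cv2.INTER_CUBIC)
cv2.imwrite("pics/st3.png",np.hstack([f(a,250,190,100,90,4),f(t,205,175,100,90,4)]))
print(arm.read_state()['q'])
E
```

```text
time_s: 10.0
tool_pos: [573.8, 22.9, 58.0]
tool_rot: [[0.034, 0.999, 0.032], [0.705, -0.047, 0.707], [0.708, -0.002, -0.706]]
force: [0.4, 6.3, 3.1]
finger_gap: 62.3
grasp_force: 66.0
time_s: 10.42
tool_pos: [573.7, 22.5, 57.5]
tool_rot: [[0.035, 0.999, 0.032], [0.706, -0.047, 0.707], [0.707, -0.002, -0.707]]
force: [-0.5, -0.6, 0.1]
finger_gap: 80.7
grasp_force: 0.0
time_s: 11.17
tool_pos: [569.9, -82.2, 161.9]
tool_rot: [[0.034, 0.999, 0.036], [0.707, -0.05, 0.705], [0.706, 0.002, -0.708]]
force: [-0.2, -0.2, -0.0]
finger_gap: 81.1
grasp_force: 0.0
[-28.44775293  39.31086105  13.88087497  88.07569733  39.569084
  55.77421762]
```

View pics/st3.png

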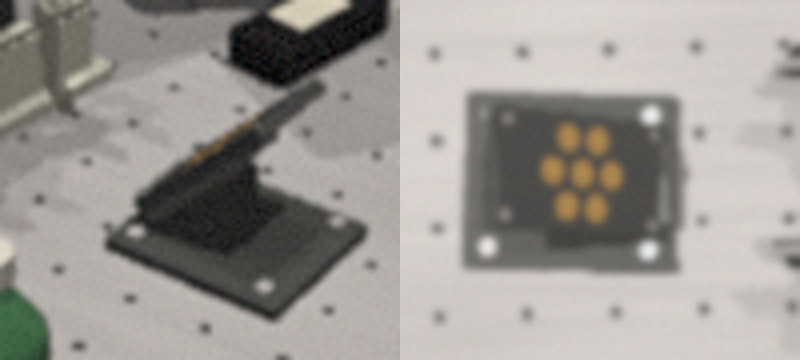

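The plate lies on the panel with its lower edge on the ledge (scene left; ports in the top view at about (582,173) of the crop), and the upper end overhangs. Now the regrasp from above.

```bash
cat >> tgt.py <<'E'
u=T((0,0,RX[2]),[(0,.70711,.70711)])[0];nn=T((0,0,RX[2]),[(0,-.70711,.70711)])[0]
Rup=rot(ex(RX),-45,Ry(90-2.66))
E
python3 - <<'E'
from tgt import *
b=cv2.imread("pics/t3.png").astype(int)[195:240,230:270];m=(b[...,2]-b[...,0]>40);v,uu=np.nonzero(m)
c=(uu.mean()+230,v.mean()+195);print(c,m.sum(),proj("top",seat+5*nn),back("top",c,69.5),seat)
print(arm.read_state()['tool_rot'].T@[0,0,1])
go((560,40,330),Ry(42))
E
```

```text
(np.float64(250.0392156862745), np.float64(217.78823529411764)) 255 [[250.89581478 218.17624341]] [573.74215826  14.63957671  69.5       ] [573.0169046   16.35657264  66.        ]
[ 0.7073207  -0.00121382 -0.70689175]
t 11.2667 shift [ 0.5122 -0.0381 -0.0906] turn [ 0.5833 -1.4228 -1.4136]
```

```bash
python3 -m inch '[[0.05,0,-0.03,0.05,-0.1,-0.1],[0.12,0,-0.05,0.1,-0.25,-0.25],[0.2,-0.01,-0.07,0.15,-0.4,-0.4],[0.28,-0.02,-0.09,0.2,-0.55,-0.55],[0.36,-0.03,-0.09,0.28,-0.7,-0.7],[0.44,-0.04,-0.09,0.35,-0.85,-0.85],[0.51,-0.04,-0.09,0.41,-1,-1],[0.51,-0.04,-0.09,0.41,-1,-1],[0.51,-0.04,-0.09,0.41,-1,-1],[0.51,-0.04,-0.09,0.41,-1,-1]]' -0.06
python3 - <<'E'
from tgt import *
print(arm.read_state()['q'])
go(seat+126*u+60*nn*0+np.array([0,0,60]),Rup)
E
```

```text
time_s: 12.1
tool_pos: [558.6, 40.7, 328.1]
tool_rot: [[-0.487, 0.872, -0.056], [0.843, 0.486, 0.231], [0.229, 0.065, -0.971]]
force: [0.2, 0.1, 0.1]
finger_gap: 40.1
grasp_force: 0.0
[-3.20247609 24.0807784  27.08225889 97.08098167 13.1520841  56.74838642]
t 12.1 shift [0.0491 0.1006 0.3092] turn [ 1.7002 -1.0855 -1.6997]
```

```bash
python3 -m inch '[[0.01,0.01,0.02,0.12,-0.08,-0.12],[0.02,0.02,0.04,0.24,-0.16,-0.24],[0.02,0.03,0.06,0.36,-0.24,-0.36],[0.03,0.04,0.08,0.48,-0.3,-0.48],[0.03,0.05,0.1,0.6,-0.38,-0.6],[0.03,0.06,0.1,0.72,-0.46,-0.72],[0.03,0.06,0.1,0.85,-0.54,-0.85],[0.03,0.06,0.1,0.95,-0.6,-0.95],[0.03,0.06,0.1,0.95,-0.6,-0.95],[0.03,0.06,0.1,0.95,-0.6,-0.95]]'
python3 - <<'E'
from tgt import *
print(arm.read_state()['q'])
go(seat+126*u,Rup)
E
```

```text
time_s: 12.93
tool_pos: [571.7, 70.7, 292.8]
tool_rot: [[-0.871, 0.456, -0.181], [0.491, 0.808, -0.327], [-0.003, -0.374, -0.928]]
force: [0.5, 0.2, 0.2]
finger_gap: 40.1
grasp_force: 0.0
[ 15.46590619  38.67708952  43.19608545 110.25261591 -15.4943265
  47.04178152]
t 12.9333 shift [0.0319 0.2047 0.2885] turn [ 0.753  -0.4892 -0.7516]
```

```bash
python3 -m inch '[[0.01,0.03,0.04,0.1,-0.06,-0.1],[0.01,0.06,0.08,0.2,-0.13,-0.2],[0.02,0.09,0.12,0.32,-0.2,-0.32],[0.02,0.12,0.16,0.44,-0.28,-0.44],[0.03,0.15,0.2,0.56,-0.36,-0.56],[0.03,0.18,0.24,0.68,-0.44,-0.68],[0.032,0.2,0.27,0.753,-0.489,-0.752],[0.032,0.205,0.288,0.753,-0.489,-0.752],[0.032,0.205,0.288,0.753,-0.489,-0.752],[0.032,0.205,0.288,0.753,-0.489,-0.752]]'
python3 - <<'E'
from tgt import *
print(arm.read_state()['q'])
go(seat+126*u,Rup)
go(seat+26*u,Rup)
E
```

```text
time_s: 13.77
tool_pos: [577.8, 104.4, 157.9]
tool_rot: [[-0.999, 0.037, -0.031], [0.048, 0.707, -0.705], [-0.004, -0.706, -0.708]]
force: [1.1, -0.6, 0.7]
finger_gap: 40.3
grasp_force: 0.0
[ 29.09310025  45.49171919  24.48335261  96.5864468  -36.95067574
  41.31965964]
t 13.7667 shift [0.0018 0.0065 0.0033] turn [ 0.0031  0.003  -0.0074]
t 13.7667 shift [0.0022 0.0061 0.2533] turn [ 0.0031  0.003  -0.0074]
```

```bash
python3 -m inch '[[0.002,0.006,0.04,0,0,-0.007],[0.002,0.006,0.08,0,0,-0.007],[0.002,0.006,0.12,0,0,-0.007],[0.002,0.006,0.16,0,0,-0.007],[0.002,0.006,0.19,0,0,-0.007],[0.002,0.006,0.22,0,0,-0.007],[0.002,0.006,0.24,0,0,-0.007],[0.002,0.006,0.253,0,0,-0.007],[0.002,0.006,0.253,0,0,-0.007],[0.002,0.006,0.253,0,0,-0.007]]'
python3 - <<'E'
from tgt import *
go(seat+26*u,Rup)
E
python3 -m inch '[[0,0,0,0,0,0],[0,0,0,0,0,0],[0,0,0,0,0,0],[0,0,0,0,0,0],[0,0,0,0,0,0],[0,0,0,0,0,0]]' -0.9
```

```text
time_s: 14.6
tool_pos: [574.4, 35.8, 84.6]
tool_rot: [[-0.999, 0.031, -0.029], [0.042, 0.706, -0.706], [-0.001, -0.707, -0.707]]
force: [0.3, -0.1, 0.8]
finger_gap: 40.3
grasp_force: 0.0
t 14.6 shift [ 0.0011 -0.0015  0.0024] turn [0.0001 0.0075 0.0043]
time_s: 15.1
tool_pos: [574.3, 36.3, 84.5]
tool_rot: [[-0.999, 0.029, -0.028], [0.04, 0.706, -0.707], [-0.001, -0.708, -0.706]]
force: [-0.2, 0.8, 5.4]
finger_gap: 9.1
grasp_force: 58.9
```

Gripped at its upper edge. Lift off along the slope, then straighten.

```bash
python3 -m inch '[[0,-0.004,-0.01,0,0,0],[0,-0.01,-0.03,0,0,0],[0,-0.02,-0.06,0,0,0],[0,-0.04,-0.1,0,0,0],[0,-0.07,-0.15,0,0,0],[0,-0.1,-0.2,0,0,0],[0,-0.14,-0.24,0,0,0],[0,-0.18,-0.28,0,0,0],[0,-0.18,-0.28,0,0,0]]'
cat >> tgt.py <<'E'
Rh=Ry(90-10.8)
E
python3 - <<'E'
from tgt import *
print(arm.read_state()['q'])
go((510.5,-175.5,230),Rh)
E
```

```text
time_s: 15.85
tool_pos: [576.1, 65.2, 218.5]
tool_rot: [[-0.999, 0.032, -0.025], [0.04, 0.707, -0.706], [-0.005, -0.706, -0.708]]
force: [1.7, -0.3, -1.5]
finger_gap: 9.2
grasp_force: 58.6
[ 26.25036216  40.368928    24.24225046  99.15202072 -38.45782847
  37.6148311 ]
t 15.85 shift [ 0.1395 -0.4512  0.4085] turn [-1.4938  0.1201  0.2649]
```

```bash
python3 -m inch '[[0.01,-0.03,0.025,-0.09,0.01,0.02],[0.02,-0.06,0.05,-0.19,0.02,0.03],[0.03,-0.09,0.075,-0.29,0.03,0.05],[0.04,-0.12,0.1,-0.4,0.04,0.07],[0.05,-0.15,0.13,-0.5,0.05,0.09],[0.06,-0.19,0.165,-0.62,0.05,0.11],[0.07,-0.22,0.2,-0.72,0.06,0.13],[0.08,-0.25,0.225,-0.83,0.07,0.15],[0.086,-0.28,0.253,-0.93,0.075,0.165],[0.086,-0.28,0.253,-0.93,0.075,0.165],[0.086,-0.28,0.253,-0.93,0.075,0.165]]';python3 - <<'E'
from tgt import *
go((510.5,-175.5,230),Rh)
E
```

```text
time_s: 16.77
tool_pos: [534.3, -85.8, 222.3]
tool_rot: [[-0.991, 0.134, -0.029], [0.136, 0.946, -0.293], [-0.012, -0.294, -0.956]]
force: [0.1, -0.1, -1.4]
finger_gap: 9.4
grasp_force: 59.0
t 16.7667 shift [ 0.0282 -0.2257  0.049 ] turn [-0.5691  0.0369  0.0951]
```

```bash
python3 -m inch '[[0,-0.03,0.01,-0.08,0.01,0.01],[0.01,-0.06,0.015,-0.16,0.01,0.03],[0.01,-0.1,0.02,-0.26,0.02,0.05],[0.015,-0.14,0.03,-0.36,0.02,0.06],[0.02,-0.18,0.04,-0.46,0.03,0.08],[0.025,-0.21,0.045,-0.53,0.035,0.09],[0.028,-0.2257,0.049,-0.569,0.037,0.095],[0.028,-0.2257,0.049,-0.569,0.037,0.095],[0.028,-0.2257,0.049,-0.569,0.037,0.095],[0.028,-0.2257,0.049,-0.569,0.037,0.095],[0.028,-0.2257,0.049,-0.569,0.037,0.095]]';python3 - <<'E'
from tgt import *
go((510.5,-175.5,230),Rh)
p=cams.camera_params("wrist");im=cams.get_image("wrist");cv2.imwrite("pics/w5.png",im)
t=cams.get_image("top");cv2.imwrite("pics/t5.png",t)
import pickle;pickle.dump(p,open("w5.pkl","wb"))
print(fproj(p,T(HX,[(32,5,145),(-32,5,145),(-32,-5,145),(32,-5,145),(0,0,68)])))
E
```

```text
time_s: 17.68
tool_pos: [511.4, -173.4, 229.2]
tool_rot: [[-0.983, 0.183, -0.001], [0.183, 0.983, -0.0], [0.001, -0.001, -1.0]]
force: [0.2, 0.9, -2.3]
finger_gap: 9.2
grasp_force: 59.2
t 17.6833 shift [ 0.0013 -0.0055 -0.0019] turn [-0.0013 -0.0025  0.008 ]
[[280.60478241 259.73113179]
 [281.32005316 178.55195976]
 [267.33470034 178.48995325]
 [267.7464391  259.65479764]
 [275.09563732 194.81690151]]
```

```bash
python3 -m inch '[[0.001,-0.003,0.04,0,0,0.008],[0.001,-0.0055,0.08,0,0,0.008],[0.001,-0.0055,0.12,0,0,0.008],[0.001,-0.0055,0.15,0,0,0.008],[0.001,-0.0055,0.173,0,0,0.008],[0.001,-0.0055,0.173,0,0,0.008],[0.001,-0.0055,0.173,0,0,0.008]]'; python3 -m inch '[[0,0,0.01,0,0,0],[0,0,0.02,0,0,0],[0,0,0.03,0,0,0],[0,0,0.04,0,0,0],[0,0,0.04,0,0,0]]'
python3 - <<'E'
from tgt import *
go((510.5,-175.5,104),Rh)
E
```

```text
time_s: 18.37
tool_pos: [510.3, -176.4, 160.4]
tool_rot: [[-0.982, 0.189, -0.001], [0.189, 0.982, -0.0], [0.001, -0.0, -1.0]]
force: [0.2, -0.3, -2.3]
finger_gap: 9.3
grasp_force: 59.2
time_s: 18.78
tool_pos: [509.9, -176.6, 143.4]
tool_rot: [[-0.982, 0.189, -0.002], [0.189, 0.982, 0.0], [0.002, -0.0, -1.0]]
force: [-0.6, -0.4, -2.2]
finger_gap: 9.4
grasp_force: 59.2
t 18.7833 shift [-0.0012  0.003   0.0986] turn [-0.0002 -0.0033 -0.0034]
```

```bash
python3 -m inch '[[-0.001,0.001,0.01,0,0,0],[-0.001,0.002,0.02,0,0,0],[-0.001,0.002,0.03,0,0,0],[-0.001,0.002,0.035,0,0,0],[-0.001,0.002,0.035,0,0,0]]'
python3 - <<'E'
from tgt import *
print(arm.read_state()['ft_torque'])
go((510.5,-175.5,104),Rh)
E
```

```text
time_s: 19.2
tool_pos: [510.5, -175.9, 129.6]
tool_rot: [[-0.982, 0.189, -0.002], [0.189, 0.982, 0.0], [0.002, -0.0, -1.0]]
force: [-0.3, 1.0, -1.7]
finger_gap: 9.2
grasp_force: 59.2
[-0.03105165 -0.03269268  0.04165556]
t 19.2 shift [-0.      0.0009  0.064 ] turn [-0.0001 -0.0032 -0.0033]
```

Free in the slot. Continue to near the floor, then feel for it.

```bash
python3 -m inch '[[0,0.001,0.012,0,0,-0.003],[0,0.001,0.024,0,0,-0.003],[0,0.001,0.036,0,0,-0.003],[0,0.001,0.048,0,0,-0.003],[0,0.001,0.058,0,0,-0.003],[0,0.001,0.058,0,0,-0.003],[0,0.001,0.058,0,0,-0.003]]'; python3 -m inch '[[0,0,0.005,0,0,0],[0,0,0.01,0,0,0],[0,0,0.01,0,0,0]]'
```

```text
time_s: 19.78
tool_pos: [510.7, -175.5, 106.8]
tool_rot: [[-0.982, 0.188, -0.001], [0.188, 0.982, 0.0], [0.001, -0.0, -1.0]]
force: [0.4, 0.4, -1.2]
finger_gap: 8.6
grasp_force: 59.2
time_s: 20.03
tool_pos: [510.7, -175.6, 102.7]
tool_rot: [[-0.982, 0.188, -0.001], [0.188, 0.982, 0.0], [0.001, -0.0, -1.0]]
force: [0.6, 1.0, -1.9]
finger_gap: 9.3
grasp_force: 59.2
```

```bash
python3 -m inch '[[0,0,0.004,0,0,0],[0,0,0.007,0,0,0],[0,0,0.007,0,0,0]]'; python3 -m inch '[[0,0,0.0015,0,0,0],[0,0,0.003,0,0,0],[0,0,0.003,0,0,0]]'
```

```text
time_s: 20.28
tool_pos: [510.8, -175.6, 100.0]
tool_rot: [[-0.982, 0.188, -0.001], [0.188, 0.982, 0.0], [0.001, -0.0, -1.0]]
force: [0.0, 1.0, -2.6]
finger_gap: 9.3
grasp_force: 59.2
time_s: 20.53
tool_pos: [510.8, -175.6, 99.0]
tool_rot: [[-0.982, 0.188, -0.001], [0.188, 0.982, -0.0], [0.001, -0.0, -1.0]]
force: [-0.1, 0.4, -2.3]
finger_gap: 9.2
grasp_force: 59.2
```

```bash
python3 -m inch '[[0,0,0.002,0,0,0],[0,0,0.004,0,0,0],[0,0,0.004,0,0,0]]'; python3 -m inch '[[0,0,0.001,0,0,0],[0,0,0.002,0,0,0],[0,0,0.002,0,0,0]]'
```

```text
time_s: 20.78
tool_pos: [511.1, -175.7, 98.4]
tool_rot: [[-0.982, 0.188, 0.0], [0.188, 0.982, -0.0], [-0.0, -0.0, -1.0]]
force: [-4.9, 1.4, 14.5]
finger_gap: 9.2
grasp_force: 61.8
time_s: 21.03
tool_pos: [511.2, -175.8, 98.4]
tool_rot: [[-0.982, 0.188, 0.001], [0.188, 0.982, -0.001], [-0.001, -0.001, -1.0]]
force: [-9.1, 3.1, 26.8]
finger_gap: 9.3
grasp_force: 63.9
```

Floor reached. Ease off, release and withdraw upwards.

```bash
python3 -m inch '[[0,0,-0.002,0,0,0],[0,0,-0.003,0,0,0],[0,0,-0.003,0,0,0]]';  python3 -m inch '[[0,0,0,0,0,0],[0,0,0,0,0,0],[0,0,0,0,0,0],[0,0,0,0,0,0],[0,0,0,0,0,0]]' -0.2; python3 -m inch '[[0,0,-0.01,0,0,0],[0,0,-0.03,0,0,0],[0,0,-0.06,0,0,0],[0,0,-0.1,0,0,0],[0,0,-0.16,0,0,0],[0,0,-0.22,0,0,0],[0,0,-0.28,0,0,0],[0,0,-0.28,0,0,0]]';python3 - <<'E'
from tgt import *
lp=T(HX,[(0,-142,140)])[0];print(lp);go(lp,Rh)
p=cams.camera_params("wrist");im=cams.get_image("wrist");a=cams.get_image("scene");t=cams.get_image("top")
f=lambda im,x,y,w,h,s:cv2.resize(im[y:y+h,x:x+w],None,fx=s,fy=s,interpolation=cv2.INTER_CUBIC)
def ov(im,pr,c):
  for m in ([(32,5,132),(-32,5,132),(-32,-5,132),(32,-5,132)],):
    q=pr(T(HX,m)).round().astype(int);cv2.polylines(im,[q],True,c,1)
w=cv2.resize(im,None,fx=.95,fy=.95)
q=(fproj(p,T(HX,[(32,5,132),(-32,5,132),(-32,-5,132),(32,-5,132)]))*.95).round().astype(int);cv2.polylines(w,[q],True,(0,0,255),1)
s=f(a,200,130,90,100,2.65);tt=f(t,310,200,90,75,2.65)
H=np.full((600,800,3),0,np.uint8);H[:w.shape[0],:w.shape[1]]=w;H[:s.shape[0],540:540+s.shape[1]]=s;H[300:300+tt.shape[0],540:540+tt.shape[1]]=tt
cv2.imwrite("pics/fin.png",H)
E
```

```text
time_s: 21.28
tool_pos: [511.0, -175.7, 98.5]
tool_rot: [[-0.982, 0.188, -0.0], [0.188, 0.982, -0.0], [-0.0, -0.0, -1.0]]
force: [-3.9, 0.8, 9.9]
finger_gap: 9.3
grasp_force: 60.8
time_s: 21.7
tool_pos: [510.8, -175.6, 97.7]
tool_rot: [[-0.982, 0.188, -0.001], [0.188, 0.982, 0.0], [0.001, -0.0, -1.0]]
force: [0.1, 0.4, 0.2]
finger_gap: 34.1
grasp_force: 0.0
time_s: 22.37
tool_pos: [512.6, -176.2, 215.1]
tool_rot: [[-0.982, 0.188, 0.005], [0.188, 0.982, -0.002], [-0.006, -0.001, -1.0]]
force: [1.7, -0.1, 1.2]
finger_gap: 34.1
grasp_force: 0.0
[ 483.89185333 -314.9847896   140.        ]
t 22.3667 shift [ 0.0065 -0.3542  0.188 ] turn [-0.002   0.0108 -0.0004]
```

View pics/fin.png

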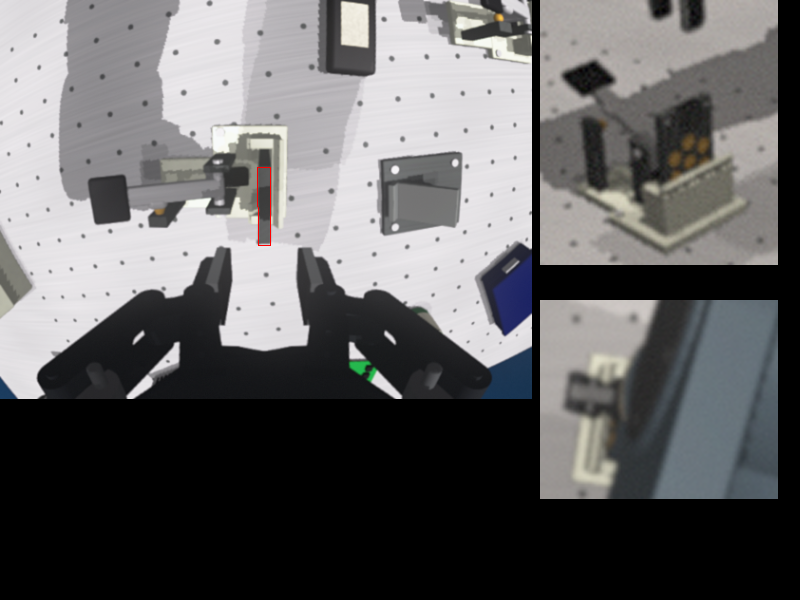

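The plate stands in the slot exactly on the predicted outline (red, around (264,205) in the wrist view). The scene crop shows it upright with the lever still up. Next: shut the gripper, go over the pad and press.

```bash
python3 -m inch '[[0,-0.05,0,0,0,0],[0,-0.12,0,0,0,0],[0.006,-0.2,0,0,0.01,0],[0.006,-0.28,0,0,0.01,0],[0.006,-0.35,0.04,0,0.01,0],[0.006,-0.366,0.09,0,0.01,0],[0.006,-0.366,0.14,0,0.01,0],[0.006,-0.366,0.188,0,0.01,0],[0.006,-0.366,0.188,0,0.01,0],[0.006,-0.366,0.188,0,0.01,0],[0.006,-0.366,0.188,0,0.01,0]]' -1;python3 - <<'E'
from tgt import *
go(T(HX,[(0,-147,112)])[0],Rh)
E
```

```text
time_s: 23.43
tool_pos: [481.2, -318.9, 135.4]
tool_rot: [[-0.982, 0.187, -0.006], [0.187, 0.982, 0.001], [0.006, -0.0, -1.0]]
force: [1.1, -0.5, 0.9]
finger_gap: 0.1
grasp_force: 0.0
t 23.4333 shift [-0.005  -0.0016  0.0586] turn [-0.0006 -0.011   0.0001]
```

```bash
python3 -m inch '[[-0.005,-0.002,0.015,0,-0.01,0],[-0.005,-0.002,0.03,0,-0.01,0],[-0.005,-0.002,0.04,0,-0.01,0],[-0.005,-0.002,0.05,0,-0.01,0],[-0.005,-0.002,0.056,0,-0.01,0],[-0.005,-0.002,0.056,0,-0.01,0]]'; python3 -m inch '[[0,0,0.005,0,0,0],[0,0,0.01,0,0,0],[0,0,0.015,0,0,0],[0,0,0.02,0,0,0],[0,0,0.025,0,0,0],[0,0,0.025,0,0,0]]'
```

```text
time_s: 23.93
tool_pos: [482.6, -319.9, 111.7]
tool_rot: [[-0.982, 0.188, -0.001], [0.188, 0.982, 0.0], [0.001, 0.0, -1.0]]
force: [0.6, 0.1, 0.2]
finger_gap: 0.1
grasp_force: 0.5
time_s: 24.43
tool_pos: [482.9, -320.4, 102.2]
tool_rot: [[-0.982, 0.188, -0.0], [0.188, 0.982, -0.001], [0.0, -0.001, -1.0]]
force: [0.4, -1.2, 4.5]
finger_gap: -0.3
grasp_force: 2.1
```

Spring contact. Continue to z≈85 in gentle steps.

```bash
python3 -m inch '[[0,0,0.004,0,0,0],[0,0,0.008,0,0,0],[0,0,0.012,0,0,0],[0,0,0.016,0,0,0],[0,0,0.02,0,0,0],[0,0,0.025,0,0,0],[0,0,0.025,0,0,0]]'; python3 -m inch '[[0,0,0.003,0,0,0],[0,0,0.006,0,0,0],[0,0,0.009,0,0,0],[0,0,0.012,0,0,0],[0,0,0.015,0,0,0],[0,0,0.015,0,0,0],[0,0,0.015,0,0,0]]'
```

```text
time_s: 25.02
tool_pos: [482.4, -319.7, 91.5]
tool_rot: [[-0.982, 0.187, -0.002], [0.187, 0.982, 0.001], [0.002, 0.001, -1.0]]
force: [-0.2, -0.2, -0.5]
finger_gap: -0.1
grasp_force: 0.0
time_s: 25.6
tool_pos: [482.7, -320.0, 86.2]
tool_rot: [[-0.982, 0.188, -0.001], [0.188, 0.982, 0.0], [0.001, -0.0, -1.0]]
force: [0.0, -0.1, -0.3]
finger_gap: 0.1
grasp_force: 0.0
```

The force dropped to zero, so the detent should have drawn the lever down. Withdraw and verify numerically in the images.

```bash
python3 -m inch '[[0,0,-0.03,0,0,0],[0,0,-0.1,0,0,0],[0,0,-0.2,0,0,0],[0,0,-0.3,0,0,0],[0,0,-0.4,0,0,0],[0,0,-0.4,0,0,0],[0,0,-0.4,0,0,0],[0,0,-0.4,0,0,0]]';python3 - <<'E'
from tgt import *
p=cams.camera_params("wrist");im=cams.get_image("wrist");sc=cams.get_image("scene");s0=cv2.imread("pics/scene0.png")
def padm(a,r0=90,r1=120,w=19):
    L=lambda x,r:(x,-45-r*np.cos(a)+9*np.sin(a),72+r*np.sin(a)+9*np.cos(a));return T(HX,[L(w,r0),L(w,r1),L(-w,r1),L(-w,r0)])
def mean(im,q):
    m=np.zeros(im.shape[:2],np.uint8);cv2.fillPoly(m,[q.round().astype(int)],1);return im[m>0].mean().round(1),im[m>0].std().round(1)
for a in(.35,.2,0):
    print(a,"lever up by; wrist",mean(im,fproj(p,padm(a))),"scene",mean(sc,proj("scene",padm(a))),"scene at start",mean(s0,proj("scene",padm(a))))
g=cv2.cvtColor(sc,6);q0,q1=proj("scene",padm(.35)).mean(0),proj("scene",padm(0)).mean(0);print(q0,q1)
m=(sc[150:190,195:240].max(2)<55);v,u_=np.nonzero(m);print("dark centroid now",u_.mean()+195,v.mean()+150,m.sum())
m=(s0[150:190,195:240].max(2)<55);v,u_=np.nonzero(m);print("start",u_.mean()+195,v.mean()+150,m.sum())
# plate ports
top=proj("scene",T(HX,[(0,5,72)]));print("expected plate centre face",top)
m=(sc[140:215,225:285,2].astype(int)-sc[140:215,225:285,0]>40);v,u_=np.nonzero(m);print(u_.mean()+225,v.mean()+140,m.sum())
E
```

```text
time_s: 26.27
tool_pos: [482.8, -320.1, 245.9]
tool_rot: [[-0.982, 0.188, -0.001], [0.188, 0.982, 0.0], [0.001, -0.0, -1.0]]
force: [0.9, 0.4, -0.3]
finger_gap: -0.2
grasp_force: 0.0
0.35 lever up by; wrist (np.float64(119.4), np.float64(60.1)) scene (np.float64(102.9), np.float64(6.3)) scene at start (np.float64(57.8), np.float64(41.9))
0.2 lever up by; wrist (np.float64(89.5), np.float64(44.8)) scene (np.float64(95.8), np.float64(21.1)) scene at start (np.float64(61.2), np.float64(43.9))
0 lever up by; wrist (np.float64(67.9), np.float64(4.1)) scene (np.float64(39.5), np.float64(20.4)) scene at start (np.float64(143.3), np.float64(33.8))
[218.43718898 157.08104328] [217.40664552 167.86531637]
dark centroid now 219.10309278350516 175.840206185567 194
start 219.2962962962963 169.26851851851853 216
expected plate centre face [[256.49909498 190.16139395]]
256.4468085106383 187.40425531914894 47
```

The lever is down: the pad region is uniformly dark at the level pose and gone from the raised pose. The plate is unmoved and the arm is clear.

```bash
python3 -c "
from plant import job
print(job.sign_off())"
```

```text
the job is handed in; nothing more can be done
None
```

I handed the job in after about 26 s of robot time. The plate rested on the slope, now stands fully down in the slot of the right-hand holder, and the lever is held down by its detent. The case, bottle and adapter were not touched. These are from my own camera and force checks; the sign-off gave no verdict.

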